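# Set a pointer hub to the mark on a gluing stand

## Task

Get the hub with the pointer nose ready for gluing: lay it flat on the sloping board of the stand, down against both dowels, turned so that its nose points straight at the steel mark rib, and let go of it. Then swing the wooden hold-down over the hub's edge as far as it goes. Leave the plain hub and the other things on the bench where they are.

Things in the scene. Friction and masses are not known exactly. Their poses are not given: they have to be found in the camera images.
- nosed_hub: Loose 70 g plywood hub lying flat: disc 60 mm across, 12 thick; grip bar on top (40 mm along x, 12 mm along y, z = 12 to 40 mm); one pointer nose (10 mm wide, z = 4 to 12 mm) sticking out of the edge towards +x to 42 mm from the axis. Origin: centre of the underside; z is the axis. Starts with its nose within 70 degrees of the robot's right (world -y).
- nose_tip (a point): Tip of that hub's nose, 42 mm from the axis along the hub's x, 8 mm above its underside.
- plain_hub: A second loose hub, the same disc and grip bar but with no nose. Not to be used. Origin: centre of the underside.
- board: Sloping plywood board of the fixed gluing stand, tilted 30 degrees, rising towards the robot's right. Origin: on its face where the hub's underside centre belongs, 60 mm above the bench. x up the slope, y level (away from the robot), z square out. It spans x -61..69, y -105..60 mm. Two dowels (8 mm across, 14 high) at (-26, 22) and (-26, -22) mm; a hub centred on the origin lies against both.
- mark (a point): Lower end of the mark: a raised dark steel rib 6 mm wide, 16 mm long, 3 mm high, on the board straight up the slope from the hub's place (x = 47 to 63 mm, y = 0 in the board's frame).
- holddown (a joint): Hinge (rad) of the hold-down: wooden arm 60 mm long, 18 wide, 14 to 22 mm above the board, turning about the board's z on a pivot at (0, -85) mm of the board. 0: at its stop, pointing to the board's +y, its end over the hub's edge, 2 mm above the disc. Grows as it swings up the slope; at 1.57 it points to the board's +x. Starts open (1.0 to 1.5) and stays where it is left.
- peg_top (a point): Top of the hold-down's upright wooden peg (14 mm across, standing 26 mm above the arm, its top 48 mm above the board), 45 mm from the pivot.
- gear_motor: Yellow and grey gear motor, 44 x 115 x 20 mm, lying on the bench; bystander.
- screwdriver: Screwdriver with green handle, 145 mm long; bystander.
- tape_roll: Roll of masking tape, 100 mm across, 25 mm high; bystander.
- marker: Black and white marker pen, 135 mm long, 16 mm thick; bystander.
- spare_gear: Plywood gear, 42 mm across, 9 mm thick; bystander.
Mind the look-alikes: they are no part of the job. What is shaped like the nosed_hub but turquoise is not meant.

How it is judged (in metres and radians):
On the way:
1. the nosed hub lies in its place, nose at the mark, let go of, while the hold-down is still open (x of nosed_hub in the frame of board between -0.006 and 0.007 m and y of nosed_hub in the frame of board between -0.006 and 0.006 m and z of nosed_hub in the frame of board between -0.003 and 0.004 m and angle between the x axis of nosed_hub and the x axis of board, either way round below 0.14 rad and angle between the z axis of nosed_hub and the z axis of board, either way round below 0.1 rad and x of nose_tip in the frame of board above 0.03 m and linear speed of nosed_hub below 0.02 m/s and contact force between the fingers and nosed_hub below 0.1 N and value of joint holddown above 0.6 rad), for 0.2 s.
At the end, for the whole second after the job is handed in: The nosed hub lies at rest flat on the sloping board (within 0.1 rad and 4 mm), within 6 mm sideways and 7 mm up the slope of its place against the dowels, its nose pointing up the slope at the mark within 0.14 rad (8 degrees); the hold-down is swung in to within 0.15 rad of its stop (x of nosed_hub in the frame of board between -0.006 and 0.007 m and y of nosed_hub in the frame of board between -0.006 and 0.006 m and z of nosed_hub in the frame of board between -0.003 and 0.004 m and angle between the x axis of nosed_hub and the x axis of board, either way round below 0.14 rad and angle between the z axis of nosed_hub and the z axis of board, either way round below 0.1 rad and x of nose_tip in the frame of board above 0.03 m and linear speed of nosed_hub below 0.02 m/s and contact force between the fingers and nosed_hub below 0.1 N and value of joint holddown below 0.15 rad); the robot touches nothing.
It fails at once if the plain hub is shifted by more than 20 mm (distance of plain_hub from where it was at the start of the episode above 0.02 m).
It fails at once if another thing on the bench (gear motor, screwdriver, tape roll, marker, spare gear) is shifted by more than 20 mm (distance of any of gear_motor, screwdriver, tape_roll, marker, spare_gear from where it was at the start of the episode above 0.02 m).
It also fails if it takes over 51 s, if anything falls off the work surface, if the arm or the gripper's body presses on something with over 40 N, if the wrist force passes 120 N, or if a joint passes its speed limit or range.

## Robot

A 6-joint arm with a two-finger parallel gripper is mounted at the origin on a cart in front of the work surface, level with it; the furniture and walls round the work are solid. World frame = base frame: x ahead of the robot, y to its left, z up, the work surface at z = 0. Lengths are in m, angles in degrees, forces in N, time in s.
With the tool pointing down it reaches from about 0.35 to 0.875 m from the base axis. Payload 4.2 kg.
Tool frame: the origin (TCP) lies at the centre of the arm's flange, where the gripper is bolted on; the fingertips stand 182 mm ahead of it and the grasp point (between the pads) lies 164 mm ahead of it (r.nose_length is the distance from the TCP to the fingertips, in m); z points along the fingers, y is the line along which they close (so a half turn about z gives the same grasp; the last joint's range is limited). The gripper opens to 87 mm and grips with 3 to 60 N. Pads are 19 mm wide; open, the fingers measure 117 mm over their backs; the gripper's body (75 mm by 190 mm) begins 51 mm behind the grasp point.
Start: joints at [-59.897, 22.042, 0.453, 0, -68.411, -14.817], TCP at [0.165, -0.603, 0.405] pointing down, gripper open.
Joint ranges: [-179.83, 179.83], [-69.29, 118.12], [-61.27, 80.66], [-181.25, 117.63], [-171.15, -9.14], [-177.46, 177.46]. Speed limits (degrees/s): [159.86, 159.86, 180, 180, 180, 180].

## Interface

Orientations are given as a 3x3 rotation matrix whose columns are the frame's x, y, z axes.
In Python, from station import r, vision gives the robot as it stands. The module is installed in compiled form; this text tells all that it offers.
- The arm moves only by the shell command python3 -m creep 'ROWS'. ROWS is JSON, a list of rows, each a list of 7 numbers: the opening, from -1 (shut) to 1 (fully open), then the shift along the tool's x, y, z in mm, then the turn, a rotation vector about the tool's x, y, z in degrees. A call has 1 to 8 rows; each row is the pose to reach, as a shift and turn from the pose commanded when the call began, along the tool's axes at that moment; what a row does not reach only later rows make up. A row lasts 1/12 s, in which the tool goes at most 41.7 mm and 7.16 degrees, less where a joint would pass 70% of its speed; a pose out of reach is approached as far as the arm can. A call with a gripper value outside its range is refused whole. The fingers move at their own pace and stop on an object; the grip force is fixed at half the most. Time passes only in rows, so rows that repeat a pose let the fingers close. It gives the time, the measured TCP pose, the force, the opening and the grip force at its end, in the units of the state.
- r.sense(): the state, without advancing time (a new reading comes with each control period).
- vision.capture(name): name is "side" or "top" or "wrist"; returns (picture, depth): 420x560x3 uint8, red, green, blue; 420x560 float32, m along the optical axis (not along the pixel's ray), 0 where there is no reading.
- vision.camera_model(name): a dict with "vertical_fov" (degrees; the focal length in pixels is half the picture's height over the tangent of half this angle, whatever the lens; pixels are square), "cx", "cy" (the principal point, pixels), "distortion" ([k1, k2, p1, p2, k3] as OpenCV has them; the pictures are not rectified), "extrinsics" (4x4, takes a point from camera to world coordinates); the wrist camera has in their place "mount" (4x4, takes a point from camera to tool coordinates, whose origin is the TCP and whose axes are the flange's). Camera axes: x right, y down, z forward; pixel columns grow to the right and rows downward; lengths in m; the calibration is good to about 2 mm. A picture is of the moment at which its call begins: read the wrist's pose just before it. camera_model takes no time and is no camera call.
- r.finish_job(): hands the job in; it is judged then, once.
Trained networks look in the newest picture that a camera, given by its name, has taken for a name from the list of things; names that differ only in an ending like _2 or _b are one class to them, and where a whole thing is asked for, a point or a joint stands for the part that bears it (a point fixed in the world has none). Each returns a list of dicts, best first, with "conf" (0 to 1); they miss things now and then, are a little off and sometimes report something else, mostly with a low value. They report only what shows in the picture. A call takes as long as a camera call. They do not tell look-alikes from the thing itself.
- vision.find_in(camera, thing): "uv" ([column, row] in pixels, amid what is visible of it).
- vision.cut_out(camera, thing): "region" (420x560 bool, what is visible of it) and "uv" ([column, row] in pixels, amid what is visible of it).
The state is a dict: "time_s": time; "joints": joint angles; "joint_velocities": joint speeds; "effort": joint torques, N m; "tcp_pos": TCP position; "ee_rot": TCP orientation; "wrist_force": force on the tool from outside, world axes, zero at the start; "moment": the same for the moment, N m; "gripper_width": opening from 0.0 (shut) to 1.0 (fully open); "gripper_force": force on a finger pad.
Only numpy, scipy, OpenCV 4.12 (cv2) and the standard library are available. Lean on these libraries where they do the work, as an engineer would, in place of code of your own. Each camera call takes 0.05 s, during which the arm holds its last target. There are 200 camera calls.

## Working session

There is one attempt and no reset: what is moved stays moved. The work goes in short steps, Python scripts to look and compute and a shell command to move; the robot and the scene stay as the last step left them, time stands still between calls to the robot, and variables do not carry over. Pictures are saved under pics/ and viewed, at most 10 in all, crops included, and the job is handed in when it is done.

```bash
mkdir -p pics
cat > h.py <<'E'
import numpy as np, cv2
from station import r, vision
def K(m):
    f=210/np.tan(np.radians(m["vertical_fov"])/2); return np.array([[f,0,m["cx"]],[0,f,m["cy"]],[0,0,1.]])
def pose(name,s=None):
    m=vision.camera_model(name)
    if "extrinsics" in m: return np.array(m["extrinsics"])
    s=s or r.sense(); T=np.eye(4); T[:3,:3]=s["ee_rot"]; T[:3,3]=s["tcp_pos"]; return T@np.array(m["mount"])
def world(name,uv,d,T=None):
    m=vision.camera_model(name); T=pose(name) if T is None else T
    p=cv2.undistortPoints(np.array(uv,float).reshape(-1,1,2),K(m),np.array(m["distortion"])).reshape(-1,2)
    d=np.array(d,float).reshape(-1)
    return (T[:3,:3]@(np.c_[p,np.ones(len(p))]*d[:,None]).T).T+T[:3,3]
def cloud(name,region,depth,T=None):
    v,u=np.nonzero(region&(depth>0)); return world(name,np.c_[u,v],depth[v,u],T)
def proj(name,P,T=None):
    m=vision.camera_model(name); T=pose(name) if T is None else T; Ti=np.linalg.inv(T)
    return cv2.projectPoints(np.array(P,float).reshape(-1,3),cv2.Rodrigues(Ti[:3,:3])[0],Ti[:3,3],K(m),np.array(m["distortion"]))[0].reshape(-1,2)
E
python3 - <<'E'
from h import *
np.set_printoptions(precision=3,suppress=True)
for c in ["top","side"]:
    p,d=vision.capture(c); cv2.imwrite(f"pics/{c}0.png",p[:,:,::-1]); np.savez(f"{c}0",p=p,d=d)
    print(c,pose(c)[:3,3],pose(c)[:3,2])
    for t in ["nosed_hub","plain_hub","board","holddown","peg_top","mark"]:
        for o in vision.cut_out(c,t)[:3]:
            P=cloud(c,o["region"],d); print(t,round(o["conf"],2),np.round(o["uv"]),len(P),np.median(P,0) if len(P) else "",P.max(0) if len(P) else "")
print(r.sense())
E
```

```text
top [0.364 0.017 1.379] [ 0.108  0.011 -0.994]
nosed_hub 0.64 [190. 209.] 293 [0.48  0.309 0.013] [0.508 0.34  0.048]
nosed_hub 0.62 [261. 201.] 305 [0.518 0.094 0.013] [0.549 0.125 0.047]
plain_hub 0.66 [192. 210.] 284 [0.48  0.309 0.013] [0.508 0.34  0.048]
plain_hub 0.51 [232. 225.] 299 [0.446 0.184 0.013] [0.476 0.217 0.046]
board 0.76 [321. 191.] 2195 [ 0.549 -0.076  0.067] [ 0.651 -0.006  0.13 ]
holddown 0.7 [315. 206.] 162 [ 0.497 -0.069  0.091] [ 0.514 -0.038  0.13 ]
holddown 0.6 [217. 174.] 179 [0.579 0.239 0.023] [0.593 0.275 0.034]
peg_top 0.62 [314. 206.] 170 [ 0.497 -0.067  0.09 ] [ 0.517 -0.038  0.13 ]
peg_top 0.48 [212. 250.] 224 [0.365 0.229 0.014] [0.374 0.298 0.025]
mark 0.6 [315. 188.] 2221 [ 0.548 -0.076  0.067] [ 0.648 -0.003  0.13 ]
side [-0.119  0.951  0.65 ] [ 0.51  -0.738 -0.442]
nosed_hub 0.75 [267. 245.] 294 [0.518 0.106 0.012] [0.551 0.129 0.041]
nosed_hub 0.74 [226. 286.] 448 [0.478 0.32  0.014] [0.527 0.343 0.044]
plain_hub 0.74 [268. 266.] 395 [0.445 0.194 0.012] [0.499 0.216 0.043]
board 0.81 [291. 203.] 1621 [ 0.545 -0.063  0.06 ] [0.642 0.001 0.123]
holddown 0.46 [302. 197.] 156 [ 0.498 -0.069  0.089] [ 0.643 -0.035  0.126]
peg_top 0.48 [306. 196.] 180 [ 0.499 -0.069  0.087] [ 0.643 -0.035  0.126]
mark 0.92 [295. 204.] 1696 [ 0.545 -0.064  0.06 ] [0.718 0.001 0.127]
mark 0.25 [216. 260.] 180 [0.577 0.247 0.022] [0.587 0.276 0.031]
{'time_s': 0.7, 'joints': array([-59.898,  22.039,   0.451,  -0.002, -68.411, -14.814]), 'joint_velocities': array([ 0.046, -0.07 , -0.098,  0.032, -0.023,  0.017]), 'effort': array([ -0.001, -39.033,  18.758,   4.224,   0.015,  -0.   ]), 'tcp_pos': array([ 0.165, -0.603,  0.405]), 'ee_rot': array([[-0.965, -0.264,  0.   ],
       [-0.264,  0.965, -0.   ],
       [-0.   , -0.   , -1.   ]]), 'wrist_force': array([ 0.154,  0.759, -0.139]), 'moment': array([-0.004, -0.05 , -0.032]), 'gripper_force': 0.0, 'gripper_width': 0.9978866758170747}
```

Three hubs: top pixels (190,209), (261,201), (232,225). One enlarged crop to tell them apart.

Run:
```python
import cv2
a=cv2.imread("pics/top0.png")[140:290,160:360]; cv2.imwrite("pics/c0.png",cv2.resize(a,None,fx=4,fy=4,interpolation=cv2.INTER_CUBIC))
```

```text
(no output)
```

View pics/c0.png

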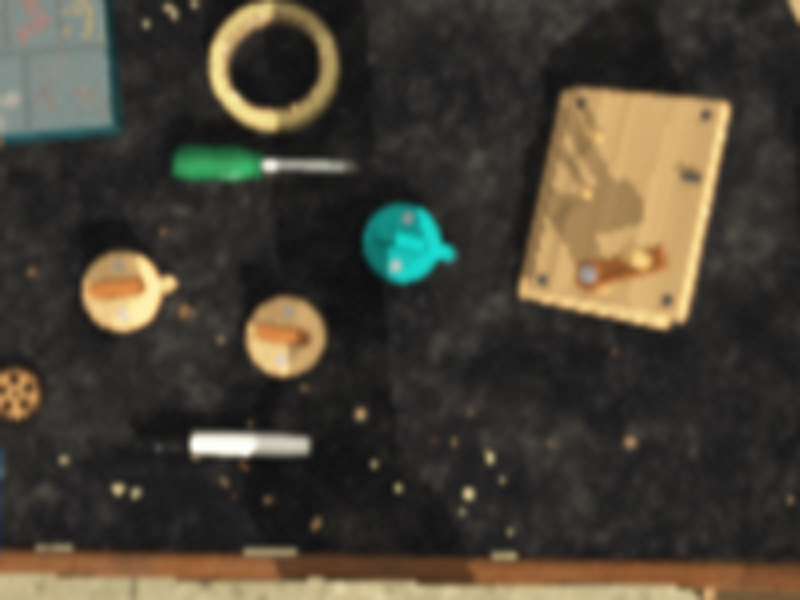

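The nosed hub is the wooden one at crop (122,290), full (190,212), nose at crop (170,284). The plain wooden hub is at full (231,224). The turquoise nosed one, full (260,201), is the look-alike. The board is at full (318,192), with the pivot at crop (588,272) and the mark at crop (690,175).

Run:
```python
from h import *
np.set_printoptions(precision=4,suppress=True)
m=vision.camera_model("wrist"); print(np.array(m["mount"]),m["vertical_fov"])
z=np.load("top0.npz"); p,d=z["p"],z["d"]
# crop/4+off -> world
def px(c): return [c[0]/4+160,c[1]/4+140]
for n,c in dict(c00=(562,90),c01=(728,102),c10=(522,297),c11=(668,325),mark=(690,175),pivot=(588,272),nose=(170,284),hub=(122,290)).items():
    u=px(c); i,j=int(round(u[1])),int(round(u[0])); dd=np.median(d[i-1:i+2,j-1:j+2]); print(n,world("top",[u],[dd])[0])
```

```text
[[ 0.0005 -0.9623 -0.272   0.0749]
 [ 1.      0.0003  0.0009  0.0008]
 [-0.0007 -0.272   0.9623  0.0201]
 [ 0.      0.      0.      1.    ]] 64.0227695306877
c00 [ 0.6465 -0.028  -0.0004]
c01 [ 0.6389 -0.1587 -0.0003]
c10 [0.4818 0.0011 0.0046]
c11 [ 0.4621 -0.1125  0.0018]
mark [ 0.5668 -0.12    0.0863]
pivot [ 0.494  -0.046   0.0851]
nose [0.4865 0.2734 0.0131]
hub [0.4789 0.3045 0.0403]
```

```bash
python3 -m creep '[[1,-256,204,0,0,0,-40],[1,-256,204,0,0,0,-40],[1,-256,204,0,0,0,-40],[1,-256,204,0,0,0,-40],[1,-256,204,0,0,0,-40],[1,-256,204,0,0,0,-40],[1,-256,204,0,0,0,-40],[1,-256,204,0,0,0,-40]]'
python3 - <<'E'
from h import *
s=r.sense(); R=s["ee_rot"]; print(s["tcp_pos"],R, R.T@(np.array([.55,-.075,.41])-s["tcp_pos"])*1000)
E
```

```text
time_s: 1.37
tcp_pos: [0.3588, -0.3364, 0.4052]
ee_rot: [[-0.569, -0.823, 0.001], [-0.823, 0.569, -0.0], [-0.0, -0.001, -1.0]]
wrist_force: [0.7, -0.4, -0.3]
gripper_width: 1.001
gripper_force: 0.0
[ 0.3588469  -0.33643649  0.40518165] [[-5.68701638e-01 -8.22543286e-01  9.95176072e-04]
 [-8.22543835e-01  5.68701617e-01 -3.31133429e-04]
 [-2.93586663e-04 -1.00689207e-03 -9.99999450e-01]] [-323.75346911   -8.55719338   -4.71469036]
```

```bash
python3 -m creep '[[1,-324,-9,0,0,0,-25],[1,-324,-9,0,0,0,-25],[1,-324,-9,0,0,0,-25],[1,-324,-9,0,0,0,-25],[1,-324,-9,0,0,0,-25],[1,-324,-9,0,0,0,-25],[1,-324,-9,0,0,0,-25],[1,-324,-9,0,0,0,-25]]'; python3 -m creep '[[1,0,0,0,0,0,0],[1,0,0,0,0,0,0],[1,0,0,0,0,0,0]]'
python3 - <<'E'
from h import *
np.set_printoptions(precision=4,suppress=True)
s=r.sense(); T=pose("wrist",s); p,d=vision.capture("wrist"); np.savez("w1",p=p,d=d,T=T)
cv2.imwrite("pics/w1.png",p[:,:,::-1])
for t in ["board","peg_top","mark"]:
    for o in vision.cut_out("wrist",t)[:2]:
        P=cloud("wrist",o["region"],d,T); print(t,round(o["conf"],2),np.round(o["uv"]),len(P),np.median(P,0))
E
```

```text
time_s: 2.03
tcp_pos: [0.5512, -0.0748, 0.405]
ee_rot: [[-0.167, -0.986, 0.001], [-0.986, 0.167, 0.0], [-0.0, -0.001, -1.0]]
wrist_force: [1.1, -0.5, 0.7]
gripper_width: 0.997
gripper_force: 0.0
time_s: 2.28
tcp_pos: [0.5497, -0.0773, 0.4045]
ee_rot: [[-0.168, -0.986, -0.001], [-0.986, 0.168, -0.0], [0.0, 0.001, -1.0]]
wrist_force: [-0.9, 0.4, -1.2]
gripper_width: 1.001
gripper_force: 0.0
board 0.65 [276. 184.] 17186 [ 0.5486 -0.0882  0.0748]
peg_top 0.64 [332. 193.] 1333 [ 0.4999 -0.0774  0.1035]
mark 0.82 [275. 181.] 17305 [ 0.5489 -0.0882  0.0748]
```

View pics/w1.png

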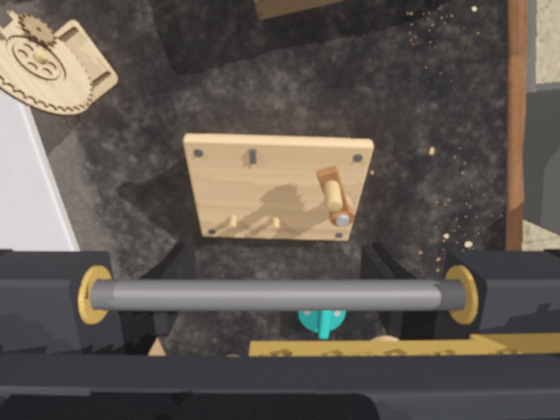

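The board fills (185-372, 135-242). The dowels are at (234,222) and (277,222), the mark at (253,157), the pivot at (341,220) and the peg at (335,195). Next I fit the board frame.

```bash
cat > fit.py <<'E'
from h import *
from scipy.optimize import least_squares
np.set_printoptions(precision=4,suppress=True)
z=np.load("w1.npz"); p,d,T=z["p"],z["d"],z["T"]
m=np.zeros(d.shape,bool); m[120:246,170:385]=1
P=cloud("wrist",m,d,T); P=P[(P[:,2]>.015)]
# plane, iterated
Q=P
for k in range(12):
    c=np.median(Q,0) if k==0 else Q.mean(0); n=np.linalg.svd(Q-Q.mean(0))[2][2]; n*=np.sign(n[2]); e=(P-Q.mean(0))@n; Q=P[abs(e)<(.01 if k<5 else .003)]
print("plane n",n,"tilt",np.degrees(np.arccos(n[2])),len(Q), "rms",((Q-Q.mean(0))@n).std(), "n yaw",np.degrees(np.arctan2(n[1],n[0])))
c=Q.mean(0)
yl=np.cross([0,0,1],-np.array([n[0],n[1],0])); yl/=np.linalg.norm(yl)
print("ylevel",yl)
X0=np.cross(yl,n); 
if X0[2]<0: X0=-X0
Y0=np.cross(n,X0); print("X",X0,"Y",Y0)
q=np.c_[(Q-c)@X0,(Q-c)@Y0]*1000
rc=cv2.minAreaRect(q.astype(np.float32)); print("rect",rc)
# image features on plane -> in-plane coords
def onplane(uv,h):
    a=world("wrist",[uv],[1.],T)[0]; o=T[:3,3]; v=a-o; t=((c+n*h-o)@n)/(v@n); return o+t*v
f={"markmid":((253,157),.003,(55,0)),"c++":((371,141),0,(69,-105)),"c+-":((186,136),0,(69,60)),"c-+":((352,241),0,(-61,-105)),"c--":((201,239),0,(-61,60)),"piv":((342,219),.022,(0,-85))}
A=[];B=[]
for k,(uv,h,b) in f.items():
    w=onplane(uv,h); w=w-n*h; ab=[(w-c)@X0*1000,(w-c)@Y0*1000]; print(k,np.array(ab),b)
    if k!="piv": A.append(ab);B.append(b)
A=np.array(A);B=np.array(B,float)
def res(x):
    ct,st=np.cos(x[2]),np.sin(x[2]); return (B@np.array([[ct,st],[-st,ct]])+x[:2]-A).ravel()
s=least_squares(res,[0,0,0]); print("fit",s.x[:2],np.degrees(s.x[2]),"res",s.fun.reshape(-1,2))
o=c+X0*s.x[0]/1e3+Y0*s.x[1]/1e3; print("origin",o)
R=np.c_[X0,Y0,n]@cv2.Rodrigues(np.array([0,0,s.x[2]]))[0]; print(R); np.savez("board",o=o,R=R)
a=[(0,0,0),(-26,22,14),(-26,-22,14),(47,0,3),(63,0,3),(69,60,0),(69,-105,0),(-61,60,0),(-61,-105,0),(0,-85,22)]
print(proj("wrist",(R@(np.array(a,float)/1e3).T).T+o,T))
E
python3 fit.py
```

```text
plane n [0.0996 0.4877 0.8673] tilt 29.853388081093495 14810 rms 0.0006732607824259902 n yaw 78.4631539394135
ylevel [ 0.9798 -0.2     0.    ]
X [-0.1735 -0.8498  0.4978] Y [ 0.9798 -0.2     0.    ]
rect ((-11.904983520507812, -5.345817565917969), (131.46095275878906, 165.1489715576172), 0.06537000089883804)
markmid [38.2637 16.2182] (55, 0)
c++ [ 56.9412 -83.8179] (69, -105)
c+- [55.8032 72.6011] (69, 60)
c-+ [-77.0178 -92.8064] (-61, -105)
c-- [-81.5706  78.2623] (-61, 60)
piv [-17.3573 -68.8438] (0, -85)
fit [-15.9878  15.8737] 0.8700936313836282 res [[ 0.7422  0.4908]
 [-2.3424 -4.2484]
 [-3.7101  4.3135]
 [ 1.6315  2.766 ]
 [ 3.6788 -3.3218]]
origin [ 0.5723 -0.0731  0.06  ]
[[-0.1586  0.9823  0.0996]
 [-0.8527 -0.1871  0.4877]
 [ 0.4977 -0.0076  0.8673]]
[[254.7992 199.1956]
 [233.3256 226.5629]
 [276.347  227.4518]
 [252.7712 163.5713]
 [252.0528 148.7348]
 [181.6581 139.5555]
 [375.3298 143.493 ]
 [203.5036 237.0247]
 [349.8326 240.0185]
 [342.7504 217.1162]]
```

```bash
python3 -m creep '[[1,-330,119,0,0,0,-20],[1,-330,119,0,0,0,-20],[1,-330,119,0,0,0,-20],[1,-330,119,0,0,0,-20],[1,-330,119,0,0,0,-20],[1,-330,119,0,0,0,-20],[1,-330,119,0,0,0,-20],[1,-330,119,0,0,0,-20]]'
python3 - <<'E'
from h import *
s=r.sense(); print(s["ee_rot"].T@(np.array([.48,.31,.35])-s["tcp_pos"])*1000)
E
```

```text
time_s: 3.15
tcp_pos: [0.4906, 0.2516, 0.4054]
ee_rot: [[0.177, -0.984, 0.001], [-0.984, -0.177, 0.001], [-0.0, -0.001, -1.0]]
wrist_force: [0.5, 0.3, -0.5]
gripper_width: 1.003
gripper_force: 0.0
[-59.31632558   0.09553837  55.40430667]
```

```bash
python3 -m creep '[[1,-59,0,75,0,0,0],[1,-59,0,75,0,0,0],[1,-59,0,75,0,0,0],[1,-59,0,75,0,0,0],[1,-59,0,75,0,0,0],[1,-59,0,75,0,0,0]]'
cat > hub.py <<'E'
from h import *
import sys
np.set_printoptions(precision=4,suppress=True)
s=r.sense(); T=pose("wrist",s); p,d=vision.capture("wrist"); np.savez("w2",p=p,d=d,T=T)
cv2.imwrite("pics/w2.png",p[:,:,::-1])
for o in vision.cut_out("wrist","nosed_hub")[:3]:
    P=cloud("wrist",o["region"],d,T)
    if not len(P): continue
    print(round(o["conf"],2),np.round(o["uv"]),len(P),np.median(P,0))
    D=P[(P[:,2]>.007)&(P[:,2]<.017)]; B=P[P[:,2]>.035]
    c,_=cv2.minEnclosingCircle(D[:,:2].astype(np.float32)*1000)
    rb=cv2.minAreaRect(B[:,:2].astype(np.float32)*1000) if len(B)>5 else 0
    print("bar",rb,"ztop",np.percentile(B[:,2],50),len(B))
    if len(B)>5:
        b=np.array(rb[0])/1e3; v=D[:,:2]-b; rr=np.hypot(*v.T); N=v[rr>.034]; print("nose yaw",np.degrees(np.arctan2(N[:,1].mean(),N[:,0].mean())),len(N),rr.max())
        vv=(B[:,:2]-B[:,:2].mean(0)); a=np.linalg.svd(vv)[2][0]; print("bar pca yaw",np.degrees(np.arctan2(a[1],a[0])))
        E=D[np.hypot(*(D[:,:2]-b).T)<.0325][:,:2]
        print("disc bbox mid",(E.max(0)+E.min(0))/2)
E
python3 hub.py
```

```text
time_s: 3.65
tcp_pos: [0.4816, 0.3079, 0.3316]
ee_rot: [[0.177, -0.984, 0.002], [-0.984, -0.177, 0.002], [-0.001, -0.003, -1.0]]
wrist_force: [0.2, 0.4, -0.2]
gripper_width: 1.001
gripper_force: 0.0
0.97 [277. 199.] 3327 [0.4829 0.3088 0.0122]
bar ((481.0699768066406, 312.49273681640625), (12.001114845275879, 38.660152435302734), 8.360404968261719) ztop 0.03956182932108526 624
nose yaw -81.5492339129359 75 0.041079396295789654
bar pca yaw 98.61873852613321
disc bbox mid [0.481  0.3109]
```

View pics/w2.png

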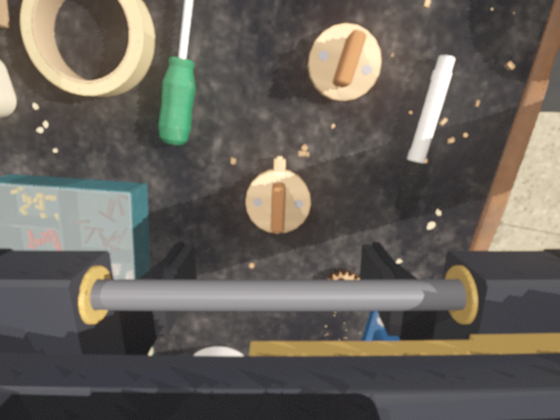

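The hub is at (277,200) with its nose at (279,162), wooden, so it is the right one. Descending to grasp.

```bash
python3 -m creep '[[0,-4,0,30,0,0,1.6],[0,-4,0,65,0,0,1.6],[0,-4,0,100,0,0,1.6],[0,-4,0,120,0,0,1.6],[0,-4,0,132,0,0,1.6],[0,-4,0,132,0,0,1.6],[0,-4,0,132,0,0,1.6],[0,-4,0,132,0,0,1.6]]'; python3 -m creep '[[-1,0,0,0,0,0,0],[-1,0,0,0,0,0,0],[-1,0,0,0,0,0,0],[-1,0,0,0,0,0,0],[-1,0,0,0,0,0,0],[-1,0,0,0,0,0,0]]'
```

```text
time_s: 4.42
tcp_pos: [0.4808, 0.3128, 0.1995]
ee_rot: [[0.151, -0.989, 0.002], [-0.989, -0.151, 0.002], [-0.002, -0.003, -1.0]]
wrist_force: [0.5, -0.0, 0.1]
gripper_width: 0.526
gripper_force: 0.0
time_s: 4.92
tcp_pos: [0.4801, 0.3128, 0.1979]
ee_rot: [[0.151, -0.989, 0.0], [-0.989, -0.151, 0.0], [-0.0, -0.0, -1.0]]
wrist_force: [-1.6, -0.8, 1.9]
gripper_width: 0.134
gripper_force: 30.2
```

```bash
python3 -m creep '[[-1,0,0,-30,0,0,0],[-1,0,0,-70,0,0,0],[-1,0,0,-110,0,0,0],[-1,0,0,-130,0,0,0],[-1,0,0,-130,0,0,0],[-1,0,0,-130,0,0,0]]'
cat > tgt.py <<'E'
from h import *
import sys
np.set_printoptions(precision=2,suppress=True)
z=np.load("board.npz"); o,Rb=z["o"],z["R"]
def target(x,y,zz,R=None):  # hub pose in board mm
    R=Rb if R is None else R
    Rt=np.c_[Rb[:,0],-Rb[:,1],-Rb[:,2]]
    return o+Rb@(np.array([x,y,zz])/1e3)+Rb[:,2]*.198,Rt
def rel(p,Rt):
    s=r.sense(); R=np.array(s["ee_rot"]); print("shift",R.T@(p-s["tcp_pos"])*1000,"turn",np.degrees(cv2.Rodrigues(R.T@Rt)[0].ravel()),"tcp",s["tcp_pos"],"f",s["wrist_force"])
if __name__=="__main__": rel(*target(*map(float,sys.argv[1:4])))
E
python3 - <<'E'
import numpy as np,cv2
# refined board frame: level y from plane normal yaw, mean of rectangle and features
n=np.array([.0996,.4877,.8673]);h=n[:2]/np.hypot(*n[:2]);a=np.radians(30)
n=np.r_[h*np.sin(a),np.cos(a)];X=np.r_[-h*np.cos(a),np.sin(a)]
D=cv2.Rodrigues(n*np.radians(.3))[0];R=D@np.c_[X,np.cross(n,X),n]
z=np.load("board.npz");np.savez("board",o=z["o"]+R[:,1]*.0006,R=R);print(R)
E
python3 tgt.py 4 0 60
```

```text
time_s: 5.42
tcp_pos: [0.4799, 0.3127, 0.3289]
ee_rot: [[0.151, -0.989, 0.001], [-0.989, -0.151, 0.002], [-0.002, -0.002, -1.0]]
wrist_force: [-0.2, -0.4, -2.3]
gripper_width: 0.134
gripper_force: 30.0
[[-0.16815389  0.98067063  0.10004692]
 [-0.8495476  -0.19564832  0.48988837]
 [ 0.49999315 -0.00261798  0.8660254 ]]
shift [277.83 -77.08  42.92] turn [-5.44 29.8  19.44] tcp [0.48 0.31 0.33] f [-0.23 -0.42 -2.25]
```

```bash
python3 -m creep '[[-1,100,-27,0,-2,10,7],[-1,200,-55,0,-4,20,13],[-1,278,-77,43,-5.44,29.8,19.44],[-1,278,-77,43,-5.44,29.8,19.44],[-1,278,-77,43,-5.44,29.8,19.44],[-1,278,-77,43,-5.44,29.8,19.44],[-1,278,-77,43,-5.44,29.8,19.44],[-1,278,-77,43,-5.44,29.8,19.44]]';python3 -m creep '[[-1,0,0,0,0,0,0],[-1,0,0,0,0,0,0],[-1,0,0,0,0,0,0]]'; python3 tgt.py 4 0 60
python3 - <<'E'
from h import *
s=r.sense(); T=pose("wrist",s); p,d=vision.capture("wrist"); np.savez("w3",p=p,d=d,T=T)
cv2.imwrite("pics/w3.png",p[:,:,::-1])
E
```

```text
time_s: 6.08
tcp_pos: [0.5981, 0.0436, 0.2796]
ee_rot: [[-0.169, -0.979, -0.113], [-0.846, 0.203, -0.493], [0.506, 0.012, -0.862]]
wrist_force: [0.5, 1.2, -0.3]
gripper_width: 0.133
gripper_force: 30.0
time_s: 6.33
tcp_pos: [0.5979, 0.0504, 0.284]
ee_rot: [[-0.166, -0.981, -0.102], [-0.849, 0.194, -0.492], [0.503, 0.005, -0.865]]
wrist_force: [-0.1, 0.7, -0.8]
gripper_width: 0.133
gripper_force: 30.0
shift [ 1.21 -0.22 -0.95] turn [ 0.06 -0.17  0.12] tcp [0.6  0.05 0.28] f [-0.07  0.67 -0.82]
```

View pics/w3.png

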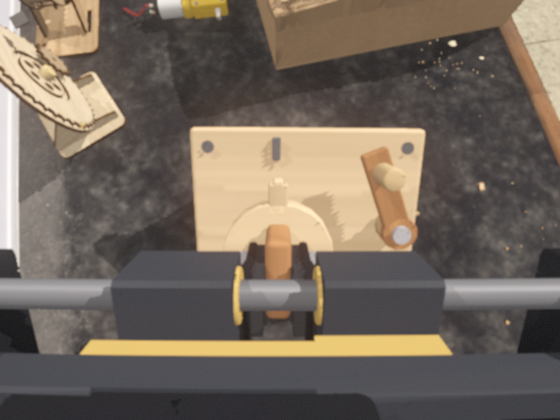

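The held hub has its nose at (278,182) and the mark is at (276,149), in line. The board edges lie along the image axes. Checking the board's origin with this closer view.

Run:
```python
from h import *
np.set_printoptions(precision=4,suppress=True)
z=np.load("w3.npz");p,d,T=z["p"],z["d"],z["T"];b=np.load("board.npz");o,R=b["o"],b["R"]
loc=lambda P:(P-o)@R*1000
m=np.zeros(d.shape,bool);m[120:245,170:440]=1
v,u=np.nonzero(m&(d>0));L=loc(world("wrist",np.c_[u,v],d[v,u],T))
f=abs(L[:,2])<6
k=f&(L[:,0]>35)&(L[:,1]>-50)&(L[:,0]<66)
A=np.c_[L[k][:,:2],np.ones(k.sum())];print("plane z=",np.linalg.lstsq(A,L[k][:,2],rcond=None)[0],np.median(L[k][:,2]))
F=L[f];g=F[(F[:,0]>40)&(F[:,0]<60)];print("y range",g[:,1].min(),g[:,1].max());g=F[(F[:,1]>-90)&(F[:,1]<50)];print("x max",g[:,0].max())
g=cv2.cvtColor(p,cv2.COLOR_RGB2GRAY);dk=(g[v,u]<95)&f&(L[:,0]>40)&(L[:,0]<67)&(abs(L[:,1])<12)
print("mark",L[dk].min(0),L[dk].max(0),L[dk].mean(0),dk.sum())
# yaw of upper edge & mark
top=[(c,L[(u==c)&f][:,:2]) for c in range(200,420,20)]
print(np.array([q[q[:,0].argmax()] for c,q in top if len(q)]))
# nose
h=(L[:,2]>55)&(L[:,1]>-50);n=L[h&(L[:,0]>35)];print("nose",n.min(0),n.max(0),n.mean(0),len(n))
```

```text
plane z= [ 0.0063 -0.0007 -0.1171] 0.14304642159277972
y range -103.71385068329678 61.01312919000725
x max 68.77213135256443Traceback (most recent call last):
  File "<stdin>", line 12, in <module>
    return umr_minimum(a, axis, None, out, keepdims, initial, where)
ValueError: zero-size array to reduction operation minimum which has no identity
```

```bash
python3 -m creep '[[-1,0,-1,25,0,0,0],[-1,0,-1,45,0,0,0],[-1,0,-1,55,0,0,0],[-1,0,-1,57,0,0,0],[-1,0,-1,57,0,0,0],[-1,0,-1,57,0,0,0]]'; python3 tgt.py 0 1 0;  python3 -m creep '[[-1,0,0,1,0,0,0],[-1,0,0,2,0,0,0],[-1,0,0,3,0,0,0],[-1,0,0,3,0,0,0]]'; python3 tgt.py 0 1 0
```

```text
time_s: 6.88
tcp_pos: [0.5939, 0.0222, 0.2364]
ee_rot: [[-0.167, -0.981, -0.099], [-0.849, 0.194, -0.492], [0.502, 0.002, -0.865]]
wrist_force: [0.1, -0.3, -0.1]
gripper_width: 0.137
gripper_force: 30.0
shift [-3.58  0.52  3.62] turn [-0.1  -0.11  0.06] tcp [0.59 0.02 0.24] f [ 0.06 -0.33 -0.13]
time_s: 7.22
tcp_pos: [0.5933, 0.0202, 0.2334]
ee_rot: [[-0.167, -0.981, -0.1], [-0.849, 0.195, -0.492], [0.502, 0.002, -0.865]]
wrist_force: [0.6, 1.3, 0.4]
gripper_width: 0.138
gripper_force: 30.0
shift [-3.91  0.33 -0.11] turn [-0.04 -0.11  0.03] tcp [0.59 0.02 0.23] f [0.56 1.29 0.39]
```

```bash
python3 -m creep '[[-1,-1,0.3,0.5,0,0,0],[-1,-2,0.3,0.5,0,0,0],[-1,-3,0.3,0.5,0,0,0],[-1,-3,0.3,0.5,0,0,0],[-1,-3,0.3,0.5,0,0,0]]'; python3 tgt.py 0 1 0;  python3 -m creep '[[-1,-1.5,0,0.5,0,0,0],[-1,-1.5,0,0.5,0,0,0],[-1,-1.5,0,0.5,0,0,0]]'; python3 tgt.py 0 1 0
```

```text
time_s: 7.63
tcp_pos: [0.5937, 0.0225, 0.232]
ee_rot: [[-0.168, -0.981, -0.099], [-0.848, 0.195, -0.492], [0.502, 0.002, -0.865]]
wrist_force: [0.7, -0.4, 5.7]
gripper_width: 0.138
gripper_force: 30.0
shift [-1.18  0.25 -0.15] turn [-0.06 -0.16  0.02] tcp [0.59 0.02 0.23] f [ 0.69 -0.36  5.69]
time_s: 7.88
tcp_pos: [0.594, 0.0235, 0.2314]
ee_rot: [[-0.168, -0.981, -0.099], [-0.848, 0.195, -0.493], [0.503, 0.001, -0.864]]
wrist_force: [-0.2, 0.4, 7.7]
gripper_width: 0.136
gripper_force: 30.0
shift [ 0.03  0.37 -0.14] turn [-0.09 -0.2   0.02] tcp [0.59 0.02 0.23] f [-0.18  0.36  7.71]
```

```bash
python3 -m creep '[[-1,-1,0,0,0,0,0],[-1,-1.5,0,0,0,0,0],[-1,-1.5,0,0,0,0,0]]'; python3 tgt.py 0 1 0
```

```text
time_s: 8.13
tcp_pos: [0.5943, 0.0247, 0.2307]
ee_rot: [[-0.168, -0.981, -0.099], [-0.848, 0.195, -0.493], [0.503, 0.001, -0.864]]
wrist_force: [-0.2, 0.5, 7.1]
gripper_width: 0.142
gripper_force: 30.0
shift [ 1.47  0.44 -0.11] turn [-0.09 -0.21  0.01] tcp [0.59 0.02 0.23] f [-0.2   0.49  7.14]
```

```bash
python3 -m creep '[[-1,-1,0,0,0,0,0],[-1,-2,0,0,0,0,0],[-1,-2,0,0,0,0,0]]'; python3 tgt.py 0 1 0
python3 - <<'E'
from h import *
s=r.sense(); T=pose("wrist",s); p,d=vision.capture("wrist"); np.savez("w4",p=p,d=d,T=T)
a=np.vstack([p[120:330,170:450]]);p2,d2=vision.capture("side");np.savez("s4",p=p2,d=d2)
b=p2[140:260,220:370]
a=cv2.resize(a[:,:,::-1],(400,300),interpolation=2);b=cv2.resize(b[:,:,::-1],(375,300),interpolation=2);cv2.imwrite("pics/w4.png",np.hstack([a,b]))
E
```

```text
time_s: 8.38
tcp_pos: [0.5945, 0.0257, 0.2302]
ee_rot: [[-0.168, -0.981, -0.101], [-0.846, 0.196, -0.496], [0.506, 0.002, -0.863]]
wrist_force: [1.0, -3.6, 10.4]
gripper_width: 0.134
gripper_force: 30.0
shift [ 2.53  0.38 -0.  ] turn [-0.02 -0.38 -0.04] tcp [0.59 0.03 0.23] f [ 0.98 -3.61 10.44]
```

View pics/w4.png

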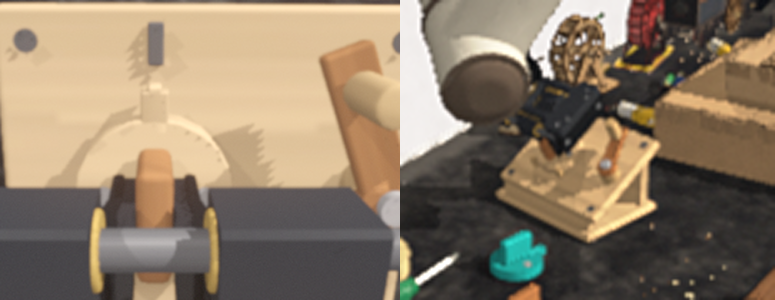

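The hub has met the dowels: the up-slope force rose to 8 N. Its nose at crop (153,88) is in line with the mark at (155,45). I relax the push, release and retreat.

```bash
python3 -m creep '[[-1,1,0,-0.5,0,0,0],[-1,1,0,-0.5,0,0,0],[-0.3,1,0,-0.5,0,0,0],[-0.3,1,0,-0.5,0,0,0],[-0.3,1,0,-0.5,0,0,0],[-0.3,1,0,-0.5,0,0,0],[-0.3,1,0,-0.5,0,0,0],[-0.3,1,0,-0.5,0,0,0]]';  python3 -m creep '[[-0.3,1,0,-20,0,0,0],[-0.3,1,0,-45,0,0,0],[-0.3,1,0,-80,0,0,0],[-0.3,1,0,-110,0,0,0],[-0.3,1,0,-110,0,0,0],[-0.3,1,0,-110,0,0,0],[-0.3,1,0,-110,0,0,0]]';python3 - <<'E'
from h import *
np.set_printoptions(precision=2,suppress=True)
s=r.sense(); T=pose("wrist",s); p,d=vision.capture("wrist"); np.savez("w5",p=p,d=d,T=T)
cv2.imwrite("pics/w5.png",p[:,:,::-1])
b=np.load("board.npz");o,R=b["o"],b["R"]
m=np.zeros(d.shape,bool);m[60:250,100:460]=1
v,u=np.nonzero(m&(d>0));L=(world("wrist",np.c_[u,v],d[v,u],T)-o)@R*1000
B=L[(L[:,2]>36)&(L[:,2]<44)&(abs(L[:,1])<30)&(abs(L[:,0])<35)];rb=cv2.minAreaRect(B[:,:2].astype(np.float32));print("bar",rb,len(B),np.median(B[:,2]))
D=L[(L[:,2]>9)&(L[:,2]<15)&(abs(L[:,1])<36)&(L[:,0]>-20)&(L[:,0]<50)];print("disc z",np.median(D[:,2]),"plane",np.linalg.lstsq(np.c_[D[:,:2],np.ones(len(D))],D[:,2],rcond=None)[0])
N=D[D[:,0]>34];print("nose",N.mean(0),N.max(0)); E=D[D[:,0]<30];print("disc y",E[:,1].min(),E[:,1].max())
f=L[abs(L[:,2])<5];g=f[(f[:,0]>40)&(f[:,0]<60)];print("board y",g[:,1].min(),g[:,1].max())
P=L[(L[:,2]>44)&(L[:,2]<52)&(L[:,1]<-35)];print("peg",P.mean(0),np.ptp(P,0),len(P))
A=L[(L[:,2]>19)&(L[:,2]<25)&(L[:,1]<-45)];print("arm",cv2.minAreaRect(A[:,:2].astype(np.float32)))
E
```

```text
time_s: 9.15
tcp_pos: [0.5939, 0.0257, 0.2286]
ee_rot: [[-0.167, -0.981, -0.101], [-0.848, 0.195, -0.492], [0.502, 0.004, -0.865]]
wrist_force: [-0.2, 0.9, -0.3]
gripper_width: 0.342
gripper_force: 0.0
time_s: 9.73
tcp_pos: [0.6043, 0.0787, 0.3237]
ee_rot: [[-0.167, -0.981, -0.103], [-0.848, 0.196, -0.492], [0.502, 0.005, -0.865]]
wrist_force: [0.7, 0.2, 0.3]
gripper_width: 0.343
gripper_force: 0.0
bar ((-0.4206123352050781, 0.27353477478027344), (10.988762855529785, 39.414344787597656), 89.70668029785156) 735 39.81395975019151
disc z 12.146699511722982 plane [-0.   -0.   12.18]
nose [37.21  0.06 11.83] [40.89  4.56 13.33]
disc y -29.27375006750121 30.09833910434896
board y -104.68332522942045 60.88717911556279
peg [ 41.66 -67.68  47.74] [13.44 13.18  5.68] 304
arm ((22.4939022064209, -76.96482849121094), (71.31251525878906, 23.775636672973633), 18.530643463134766)
```

View pics/w5.png

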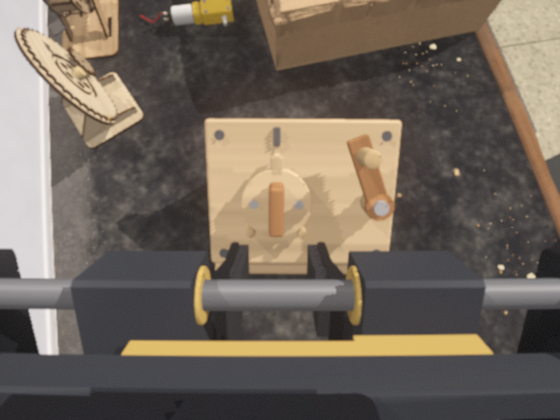

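The hub lies at board (0,0), flat, with its nose along x. The peg is at (41.7,-67.7), so the hinge is at about 1.18 rad, and its top is at z=48 as it must be. I will grip the peg and carry it along its arc.

```bash
python3 tgt.py 41.7 -67.7 50; python3 tgt.py 41.7 -67.7 12
```

```text
shift [43.86 67.99 57.69] turn [ 0.18 -0.21  0.07] tcp [0.6  0.08 0.32] f [ 0.06 -0.47 -0.26]
shift [43.72 67.87 95.69] turn [ 0.18 -0.21  0.07] tcp [0.6  0.08 0.32] f [ 0.06 -0.47 -0.26]
```

```bash
python3 -m creep '[[-0.3,22,34,0,0,0,0],[-0.3,44,68,20,0,0,0],[-0.3,44,68,50,0,0,0],[-0.3,44,68,50,0,0,0],[-0.3,44,68,70,0,0,0],[-0.3,44,68,85,0,0,0],[-0.3,44,68,95,0,0,0],[-0.3,44,68,95,0,0,0]]'; python3 -m creep '[[-0.3,0,0,0,0,0,0],[-1,0,0,0,0,0,0],[-1,0,0,0,0,0,0],[-1,0,0,0,0,0,0],[-1,0,0,0,0,0,0],[-1,0,0,0,0,0,0]]'; python3 tgt.py 41.7 -67.7 12
```

```text
time_s: 10.45
tcp_pos: [0.5205, 0.0069, 0.2625]
ee_rot: [[-0.166, -0.98, -0.106], [-0.847, 0.197, -0.493], [0.505, 0.008, -0.863]]
wrist_force: [0.3, 0.2, 0.0]
gripper_width: 0.35
gripper_force: 0.0
time_s: 10.95
tcp_pos: [0.5214, 0.0085, 0.2652]
ee_rot: [[-0.167, -0.981, -0.1], [-0.849, 0.195, -0.492], [0.502, 0.002, -0.865]]
wrist_force: [-0.7, 2.2, 1.9]
gripper_width: 0.149
gripper_force: 30.0
shift [-0.14  0.66  2.56] turn [-0.03 -0.11  0.03] tcp [0.52 0.01 0.27] f [-0.67  2.21  1.86]
```

```bash
python3 -m creep '[[-1,-1.7,-3.6,0,0,0,0],[-1,-3.7,-7.2,0,0,0,0],[-1,-6.3,-10.9,0,0,0,0],[-1,-9.3,-14.3,0,0,0,0],[-1,-12.6,-17.3,0,0,0,0],[-1,-16.2,-20,0,0,0,0],[-1,-16.2,-20,0,0,0,0]]'; python3 tgt.py 25.4 -47.9 12
```

```text
time_s: 11.53
tcp_pos: [0.5432, 0.0181, 0.2571]
ee_rot: [[-0.166, -0.981, -0.104], [-0.847, 0.196, -0.495], [0.505, 0.006, -0.863]]
wrist_force: [-5.2, 4.3, 6.9]
gripper_width: 0.151
gripper_force: 30.0
shift [-0.56  0.42  2.42] turn [ 0.15 -0.35  0.09] tcp [0.54 0.02 0.26] f [-5.22  4.28  6.85]
```

```bash
python3 -m creep '[[-1,-3.9,-2.4,0,0,0,0],[-1,-7.9,-4.3,0,0,0,0],[-1,-12.2,-5.8,0,0,0,0],[-1,-16.5,-7,0,0,0,0],[-1,-21,-7.7,0,0,0,0],[-1,-25.4,-7.9,0,0,0,0],[-1,-26.5,-7.9,0,0,0,0],[-1,-26.5,-7.9,0,0,0,0]]'; python3 tgt.py 0 -40 12
```

```text
time_s: 12.2
tcp_pos: [0.556, 0.0389, 0.2439]
ee_rot: [[-0.166, -0.981, -0.101], [-0.847, 0.195, -0.494], [0.504, 0.004, -0.864]]
wrist_force: [-0.6, -0.2, 5.7]
gripper_width: 0.147
gripper_force: 30.0
shift [0.48 1.02 2.52] turn [ 0.02 -0.29  0.09] tcp [0.56 0.04 0.24] f [-0.63 -0.21  5.72]
```

```bash
python3 -m creep '[[-1,-1.5,0,0,0,0,0],[-1,-1.5,0,0,0,0,0],[-0.4,-1.5,0,0,0,0,0],[-0.4,-1.5,0,0,0,0,0],[-0.4,-1.5,0,0,0,0,0],[-0.4,-1.5,0,0,0,0,0],[-0.4,-1.5,0,0,0,0,0]]'; python3 -m creep '[[-0.4,0,0,-20,0,0,0],[-0.4,0,0,-50,0,0,0],[-0.4,0,0,-90,0,0,0],[-0.4,0,0,-120,0,0,0],[-0.4,0,0,-120,0,0,0],[-0.4,0,0,-120,0,0,0]]';python3 - <<'E'
from h import *
np.set_printoptions(precision=2,suppress=True)
s=r.sense(); T=pose("wrist",s); p,d=vision.capture("wrist")
cv2.imwrite("pics/w6.png",p[:,:,::-1])
b=np.load("board.npz");o,R=b["o"],b["R"]
m=np.zeros(d.shape,bool);m[60:250,60:500]=1
v,u=np.nonzero(m&(d>0));L=(world("wrist",np.c_[u,v],d[v,u],T)-o)@R*1000
B=L[(L[:,2]>36)&(L[:,2]<44)&(abs(L[:,1])<20)&(abs(L[:,0])<35)];print("bar",cv2.minAreaRect(B[:,:2].astype(np.float32)),np.median(B[:,2]))
D=L[(L[:,2]>9)&(L[:,2]<15)&(abs(L[:,1])<36)&(L[:,0]>-20)&(L[:,0]<50)];print("disc plane",np.linalg.lstsq(np.c_[D[:,:2],np.ones(len(D))],D[:,2],rcond=None)[0])
N=D[D[:,0]>34];print("nose",N.mean(0))
P=L[(L[:,2]>45)&(L[:,2]<52)&(L[:,1]<-25)&(abs(L[:,0])<60)&(L[:,1]>-70)];print("peg",P.mean(0),len(P),"theta",np.arctan2(P[:,0].mean(),P[:,1].mean()+85))
E
```

```text
time_s: 12.78
tcp_pos: [0.556, 0.0401, 0.2422]
ee_rot: [[-0.167, -0.981, -0.101], [-0.849, 0.195, -0.492], [0.502, 0.004, -0.865]]
wrist_force: [-0.2, 0.4, -0.3]
gripper_width: 0.296
gripper_force: 0.0
time_s: 13.28
tcp_pos: [0.5683, 0.1001, 0.3475]
ee_rot: [[-0.168, -0.981, -0.098], [-0.85, 0.194, -0.49], [0.5, 0.001, -0.866]]
wrist_force: [-0.7, -0.6, -1.2]
gripper_width: 0.3
gripper_force: 0.0
bar ((-0.7615528106689453, 0.4486427307128906), (11.99622631072998, 39.546207427978516), 88.5691909790039) 39.68623740162664
disc plane [-0.    0.   12.15]
nose [37.4   0.19 11.8 ]
peg [  3.03 -39.74  47.85] 214 theta 0.06683526818450998
```

View pics/w6.png

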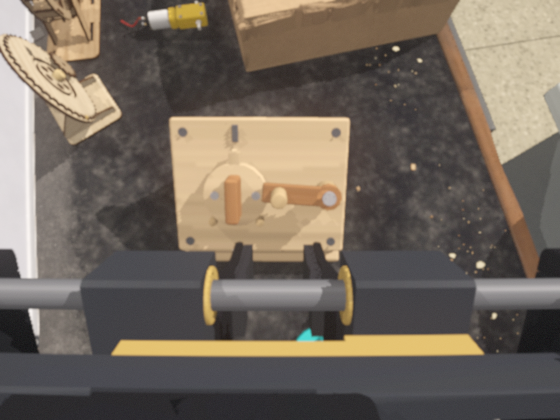

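The hub at (233,200) still points at the mark. The hold-down reads about 0.07 rad, roughly 3 mm short of its stop, so I nudge it home with the closed fingers from the up-slope side.

```bash
python3 -m creep '[[-1,24,0,0,0,0,0],[-1,24,0,0,0,0,0],[-1,24,0,0,0,0,0],[-1,24,0,0,0,0,0],[-1,24,0,0,0,0,0]]'; python3 tgt.py 24 -40 14
```

```text
time_s: 13.75
tcp_pos: [0.564, 0.0787, 0.3572]
ee_rot: [[-0.167, -0.981, -0.103], [-0.848, 0.196, -0.492], [0.503, 0.005, -0.864]]
wrist_force: [0.3, -0.3, 0.5]
gripper_width: 0.039
gripper_force: 0.0
shift [  2.63   0.55 118.89] turn [ 0.12 -0.2   0.06] tcp [0.56 0.08 0.36] f [ 0.35 -0.25  0.5 ]
```

```bash
python3 -m creep '[[-1,3,0,35,0,0,0],[-1,3,0,70,0,0,0],[-1,3,0,95,0,0,0],[-1,3,0,110,0,0,0],[-1,3,0,118,0,0,0],[-1,3,0,118,0,0,0],[-1,3,0,118,0,0,0]]'; python3 tgt.py 16.5 -40 14; python3 -m creep '[[-1,-2,0,0,0,0,0],[-1,-4,0,0,0,0,0],[-1,-6,0,0,0,0,0],[-1,-7,0,0,0,0,0],[-1,-8,0,0,0,0,0],[-1,-8,0,0,0,0,0]]'; python3 tgt.py 16.5 -40 14
```

```text
time_s: 14.33
tcp_pos: [0.5521, 0.0186, 0.2578]
ee_rot: [[-0.167, -0.981, -0.101], [-0.848, 0.195, -0.492], [0.502, 0.003, -0.865]]
wrist_force: [0.2, 0.2, 0.6]
gripper_width: 0.006
gripper_force: 0.0
shift [-7.91  1.18  2.11] turn [ 0.01 -0.15  0.05] tcp [0.55 0.02 0.26] f [0.19 0.2  0.57]
time_s: 14.83
tcp_pos: [0.5531, 0.0253, 0.2539]
ee_rot: [[-0.167, -0.981, -0.1], [-0.849, 0.195, -0.492], [0.502, 0.003, -0.865]]
wrist_force: [0.9, -1.3, 0.4]
gripper_width: 0.008
gripper_force: 0.2
shift [-0.06  0.83  2.23] turn [-0.   -0.13  0.04] tcp [0.55 0.03 0.25] f [ 0.87 -1.27  0.37]
```

Slight contact only; pushing on a little until the stop is felt.

```bash
python3 -m creep '[[-1,-1,0,0,0,0,0],[-1,-2,0,0,0,0,0],[-1,-2,0,0,0,0,0]]'; python3 -m creep '[[-1,-1,0,0,0,0,0],[-1,-2,0,0,0,0,0],[-1,-2,0,0,0,0,0]]'; python3 tgt.py 16.5 -40 14
```

```text
time_s: 15.08
tcp_pos: [0.5534, 0.0263, 0.2532]
ee_rot: [[-0.167, -0.981, -0.102], [-0.847, 0.196, -0.494], [0.504, 0.004, -0.864]]
wrist_force: [-0.2, -4.0, 4.6]
gripper_width: 0.007
gripper_force: 2.8
time_s: 15.33
tcp_pos: [0.5536, 0.0271, 0.2528]
ee_rot: [[-0.167, -0.98, -0.103], [-0.846, 0.197, -0.496], [0.507, 0.004, -0.862]]
wrist_force: [0.8, -8.7, 6.7]
gripper_width: 0.003
gripper_force: 5.5
shift [2.11 0.97 2.16] turn [ 0.11 -0.43 -0.01] tcp [0.55 0.03 0.25] f [ 0.82 -8.72  6.75]
```

The force climbs with each millimetre (11 N), so the arm is at its stop. Retreating and checking.

```bash
python3 -m creep '[[-1,5,0,0,0,0,0],[-1,6,0,0,0,0,0],[-1,6,0,-30,0,0,0],[-1,6,0,-65,0,0,0],[-1,6,0,-100,0,0,0],[-1,6,0,-130,0,0,0],[-1,6,0,-130,0,0,0],[-1,6,0,-130,0,0,0]]';python3 - <<'E'
from h import *
np.set_printoptions(precision=2,suppress=True)
s=r.sense(); T=pose("wrist",s); p,d=vision.capture("wrist")
cv2.imwrite("pics/w7.png",p[:,:,::-1])
b=np.load("board.npz");o,R=b["o"],b["R"]
m=np.zeros(d.shape,bool);m[60:250,60:500]=1
v,u=np.nonzero(m&(d>0));L=(world("wrist",np.c_[u,v],d[v,u],T)-o)@R*1000
B=L[(L[:,2]>36)&(L[:,2]<44)&(abs(L[:,1])<20)&(abs(L[:,0])<35)];print("bar",cv2.minAreaRect(B[:,:2].astype(np.float32)),np.median(B[:,2]))
D=L[(L[:,2]>9)&(L[:,2]<15)&(abs(L[:,1])<36)&(L[:,0]>-20)&(L[:,0]<50)];N=D[D[:,0]>34];print("nose",N.mean(0))
P=L[(L[:,2]>45)&(L[:,2]<52)&(L[:,1]<-25)&(abs(L[:,0])<60)&(L[:,1]>-70)];print("peg",P.mean(0),len(P),"theta",np.arctan2(P[:,0].mean(),P[:,1].mean()+85))
E
```

```text
time_s: 16.0
tcp_pos: [0.5659, 0.0885, 0.368]
ee_rot: [[-0.168, -0.981, -0.097], [-0.85, 0.194, -0.489], [0.499, 0.001, -0.867]]
wrist_force: [-0.3, -0.6, -0.7]
gripper_width: 0.004
gripper_force: 0.0
bar ((-0.2823810577392578, 0.40749073028564453), (11.93889045715332, 38.643836975097656), 88.5101318359375) 39.70242566993995
nose [37.41  0.03 11.75]
peg [  0.16 -39.61  47.88] 188 theta 0.0034612099940103665
```

View pics/w7.png

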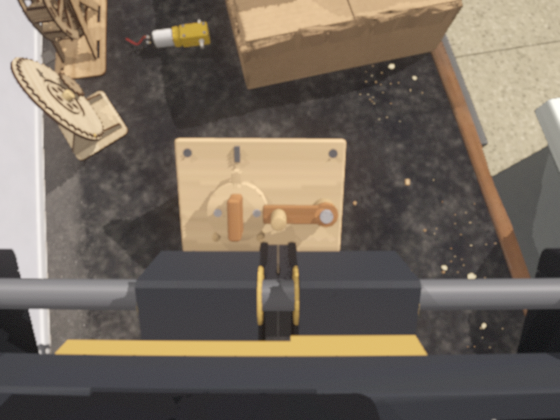

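The hub at (235,212) has its nose on the mark at (237,155). The hold-down lies level at its stop, from (265,213) to (327,215), and reads 0.003 rad. The gripper is clear of everything.

```bash
python3 -c "
from station import r
print(r.finish_job())"
```

```text
the job is handed in; nothing more can be done
None
```

The job is handed in at about 16 s: the nosed hub lies flat against both dowels with its nose at the mark, let go of, the hold-down is at its stop (about 0.003 rad), and I saw no sign of disturbing anything else on the bench.

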